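# Aim a sprung phone mirror at the red marker with a rod and hold it there

## Robot

A 6-joint arm with a two-finger parallel gripper is mounted at the origin on the work surface. World frame = base frame: x ahead of the robot, y to its left, z up, the work surface at z = 0. Lengths are in mm, angles in rad, forces in N, time in s.
With the tool pointing down it reaches from about 300 to 775 mm from the base axis. Payload 14.6 kg.
Tool frame: the origin (TCP) lies at the very end of the fingers, on their centre line; the grasp point (between the pads) lies 19 mm behind it; z points along the fingers, y is the direction in which the jaws open and shut (so a half turn about z gives the same grasp; the last joint's range is limited). The gripper opens to 94 mm and grips with 3 to 60 N. Pads are 16 mm wide; open, the fingers measure 119 mm over their backs; the gripper's body (75 mm by 177 mm) begins 78 mm behind the grasp point.
Start: joints at [-1.316, 0.3, 1.521, -0, 1.321, -0.067], TCP at [173.944, -521.759, 205.446] pointing down, gripper open.
Joint ranges: [-3.03, 3.03], [-0.79, 2.21], [0.23, 2.52], [-1.04, 4.18], [0, 3.07], [-2.55, 2.55]. Speed limits (rad/s): [2.22, 2.22, 2.57, 3.14, 3.14, 3.14].

## Interface

Orientations are given as [roll, pitch, yaw] about the fixed x, y, z axes, in that order (R = Rz(yaw) Ry(pitch) Rx(roll)).
In Python, from cell import manip gives the robot as it stands.
- The arm moves only by the shell command python3 -m inch 'ROWS' [FORCE]. ROWS is a JSON object of lists of equal length, an entry for each row: "grip": the opening, from -1 (shut) to 1 (fully open), so that 0 is half open; "travel": the shift along the world's x, y, z in cm, a list of three; "turn": the turn, a rotation vector about the world's x, y, z in degrees, a list of three. A call has 1 to 10 rows; each row is the pose to reach, as a shift and turn from the pose measured when the call began; what a row does not reach only later rows make up. A row lasts 1/8 s, in which the tool goes at most 62.5 mm and 10.7 degrees, less where a joint would pass 70% of its speed; a pose out of reach is approached as far as the arm can. A call with a gripper value outside its range is refused whole. The fingers move at their own pace and stop on an object; FORCE is the grip in N (left out, the last holds). Time passes only in rows, so rows that repeat a pose let the fingers close. It gives the time, the measured TCP pose, the force and the opening at its end, in the units of the state.
- manip.read_state(): the state, without advancing time (a new reading comes with each control period).
- manip.camera(name): name is "scene" or "top" or "wrist"; returns (picture, depth): 420x560x3 uint8, red, green, blue; 420x560 float32, mm along the optical axis (not along the pixel's ray), 0 where there is no reading.
- manip.calibration(name): a dict with "fx", "fy", "cx", "cy" (pixels), "world_from_camera" (4x4, takes a point from camera to world coordinates). Camera axes: x right, y up, looking along -z (the intrinsics and any distortion apply to the point x, -y, -z); pixel columns grow to the right and rows downward; lengths in mm; the calibration is good to about 2 mm. The wrist camera is an equidistant fisheye: a pixel r from the principal point sees the ray r / f radians off the axis. A picture is of the moment at which its call begins: read the wrist's pose just before it. calibration takes no time and is no camera call; for the wrist camera it gives the pose at the moment of the call.
- manip.sign_off(): hands the job in, once; it reports no verdict.
Trained networks look in the newest picture that a camera, given by its name, has taken for a name from the list of things; names that differ only in an ending like _2 or _b are one class to them, and where a whole thing is asked for, a point or a joint stands for the part that bears it (a point fixed in the world has none). Each returns a list of dicts, best first, with "p" (0 to 1); they miss things now and then, are a little off and sometimes report something else, mostly with a low value. They report only what shows in the picture. A call takes as long as a camera call. They do not tell look-alikes from the thing itself.
- manip.look_for(camera, label): "bbox" ([left, top, right, bottom] in pixels, round what is visible of it).
The state is a dict: "clock": time; "joints": joint angles; "qd": joint speeds; "effort": joint torques, N m; "eef_pos": TCP position; "eef_rot": TCP orientation; "wrist_force": force on the tool from outside, world axes, zero at the start; "moment": the same for the moment, N m; "finger_gap": finger opening in mm.
Only numpy, scipy, OpenCV 4.12 (cv2) and the standard library are available. Lean on these libraries where they do the work, as an engineer would, in place of code of your own. Each camera call takes 0.05 s, during which the arm holds its last target.

## Task

Take the orange-handled steel rod out of its wooden block, put its tip down through the brass eyelet on the lever behind the small mirror, and use the rod to swing the mirror until the phone standing on the rig sees the red ball on the jar's cork in the middle of the mirror. The mirror springs back, so finish still gripping the rod, keeping its tip through the eyelet and off the desk, and the mirror at that angle. Work the mirror only with the rod, never with the gripper or the arm, and leave the jar, the phone rig and everything else on the desk where they are.

Things in the scene. Friction and masses are not known exactly. Their poses are not given: they have to be found in the camera images.
- rod_grip (a point): centre of the round orange handle of the rod (handle 16 mm diameter, 55 mm long). The rod stands upright in a hole in its block, handle on top; z axis points up along the rod from tip to handle. Handle centre is 102.5 mm above the tip. Mass about 50 g. It leans a degree or so in its hole.
- rod_tip (a point): lower end of the rod: a plain steel shaft 6 mm in diameter, 75 mm long from tip to handle, its last 5 mm tapered to 3 mm. z axis points up along the rod.
- rod: the whole loose rod (steel shaft and orange handle, 130 mm long in all); its origin is at the tip, z along the rod towards the handle.
- block: fixed dark wooden block, 70 x 70 x 45 mm high, origin at the centre of its underside; the rod stands in a 35 mm deep hole 7.5 mm wide in the middle of its top, so it must be raised more than 35 mm, straight up, to come out. It is on the left or right side of the robot; the tumbler stands on the other side.
- eyelet (a point): centre of the brass eyelet, a horizontal ring of round wire 6 mm thick with a clear hole 10 mm in diameter (22 mm over all), 60 mm above the desk, with only bare desk below. It is at the end of the mirror's lever, 80 mm from the mirror axis, straight behind the glass; it turns with the mirror. Its z axis is up, its x axis points to the mirror and is the direction the glass faces.
- swivel (a joint): turn of the mirror about its upright axis in rad; 0 = at rest, glass squarely facing the phone; positive is anticlockwise seen from above; range -0.95 to 0.95. A weak spring (0.16 N m per rad, about 1 N at the eyelet for half a radian) always pulls it back to 0.
- mirror (a point): the mirror with its lever and eyelet: white plastic frame 74 mm wide and 80 mm tall (90 to 170 mm above the desk) with glass 72 x 66 mm on the front. This point is the middle of the glass and turns with it, x axis the way the glass faces, z up. The lever runs back from it at 60 mm height.
- mirror_axis (a point): the point in the middle of the mirror's glass, on the upright turning axis (which lies in the plane of the glass), 130 mm above the desk. It belongs to the fixed rig: its x axis points to the phone, whichever way the mirror is turned, z up.
- lens (a point): the phone's camera lens (small blue disc near the top of the screen side), 199 mm from the mirror axis, 145 mm above the desk, looking at the mirror. The phone is fixed on the rig.
- sight (a point): an imaginary frame in the middle of the mirror: its x axis is the direction (seen from above) in which the phone's line of sight leaves the mirror after reflection at its middle; it turns twice as far as the mirror. The marker is in the middle of the phone's view of the mirror when it lies on this x axis.
- marker (a point): centre of the red ball, 20 mm in diameter, 125 mm above the desk, on a pin in the cork of the cream jar. It is in front of the glass, left or right of the phone.
- jar: loose cream ceramic jar, 84 mm in diameter, 110 mm tall with its cork (135 mm with the red ball); origin at the centre of its underside, z up.
- rig: fixed phone rig: black base bar 60 mm wide, 12 mm high, with the mirror's post at one end and the phone (72 x 147 mm) upright in a cradle at the other. Origin on the mirror axis at desk height; x axis points to the phone. The bar reaches only 30 mm behind the axis.
- tin: loose steel thumbtack tin, 72 mm in diameter, 44 mm tall, on the other side of the phone from the jar; origin at the centre of its underside. A bystander.
- tumbler: loose green glass tumbler, 72 mm in diameter, 92 mm tall; origin at the centre of its underside. A bystander.
- mug: loose blue mug, 80 mm in diameter, 90 mm tall, far on the left; origin at the centre of its underside. A bystander.
Not all that is in view belongs to the job. Leave any purple look-alike of the jar alone. Of the things that look like the block, the smaller one is meant.

How it is judged:
By the outcome, as a careful person would: the job done as asked, in the order asked, and still so for the second after the job is handed in, while the arm keeps its last pose, push and grip.
It also fails if it takes over 48 s, if anything falls off the work surface, if the arm or the gripper's body presses on something with over 40 N, if the wrist force passes 120 N, or if a joint passes its speed limit or range.

## Working session

There is one attempt and no reset: what is moved stays moved. The work goes in short steps, Python scripts to look and compute and a shell command to move; the robot and the scene stay as the last step left them, time stands still between calls to the robot, and variables do not carry over. Pictures are saved under pics/ and viewed, and the job is handed in when it is done.

```bash
ls; mkdir -p pics
cat > h.py <<'E'
import numpy as np, cv2
from cell import manip
def snap(cam,fn):
    im,d=manip.camera(cam); cv2.imwrite('pics/'+fn,im[:,:,::-1]); np.savez('pics/'+fn[:-4]+'.npz',im=im,d=d,wfc=np.array(manip.calibration(cam)['world_from_camera'])); return im,d
def cloud(cam,d,W=None):
    c=manip.calibration(cam); W=np.array(c['world_from_camera']) if W is None else W
    v,u=np.mgrid[0:d.shape[0],0:d.shape[1]]
    x=(u-c['cx'])/c['fx']; y=(v-c['cy'])/c['fy']
    P=np.stack([x*d,-y*d,-d,np.ones_like(d)],-1)
    return (P@W.T)[...,:3]
E
python3 - <<'E'
from h import *
for c in ['scene','top','wrist']:
    snap(c,c+'0.png'); k=manip.calibration(c); print(c,{a:k[a] for a in k if a!='world_from_camera'}); print(np.round(k['world_from_camera'],3))
print(manip.read_state())
E
```

```text
pics
scene {'fx': 497.19662033220555, 'fy': 497.19662033220555, 'cx': 285.309085623722, 'cy': 208.0539536570936}
[[ 4.030000e-01 -5.740000e-01  7.130000e-01  1.491431e+03]
 [ 9.150000e-01  2.560000e-01 -3.110000e-01 -2.907000e+02]
 [-4.000000e-03  7.780000e-01  6.280000e-01  9.227310e+02]
 [ 0.000000e+00  0.000000e+00  0.000000e+00  1.000000e+00]]
top {'fx': 530.3053289540974, 'fy': 530.3053289540974, 'cx': 275.3735338643664, 'cy': 206.07200579860006}
[[-1.30000e-02  9.88000e-01 -1.54000e-01  3.70109e+02]
 [-1.00000e+00 -1.10000e-02  9.00000e-03  1.27005e+02]
 [ 7.00000e-03  1.54000e-01  9.88000e-01  1.44743e+03]
 [ 0.00000e+00  0.00000e+00  0.00000e+00  1.00000e+00]]
wrist {'fx': 325.19226210127806, 'fy': 325.19226210127806, 'cx': 270.38267527096025, 'cy': 203.19240838125407}
[[ 3.16000e-01  9.09000e-01  2.72000e-01  2.53223e+02]
 [-9.49000e-01  3.02000e-01  9.10000e-02 -4.94291e+02]
 [ 1.00000e-03 -2.87000e-01  9.58000e-01  3.85094e+02]
 [ 0.00000e+00  0.00000e+00  0.00000e+00  1.00000e+00]]
{'clock': 0.15, 'joints': array([-1.31562947e+00,  3.00338238e-01,  1.52144513e+00,  1.68840959e-05,
        1.32068808e+00, -6.66091235e-02]), 'qd': array([-2.04001444e-03, -2.02348334e-03, -1.75897251e-03,  8.80300126e-05,
        7.34023175e-04, -1.32053474e-03]), 'effort': array([-1.03852970e-03, -5.31965125e+01, -3.52823818e+01,  7.08219339e-02,
        2.35973729e-02, -6.58704016e-05]), 'eef_pos': array([ 173.88452321, -521.57822344,  205.01671985]), 'eef_rot': array([-3.14071689e+00, -7.48114087e-05,  3.21771757e-01]), 'wrist_force': array([ 0.09535712,  0.36805924, -0.21648942]), 'moment': array([-0.00390322,  0.00171243,  0.06499393]), 'finger_gap': 94.13018785869684}
```

View pics/scene0.png

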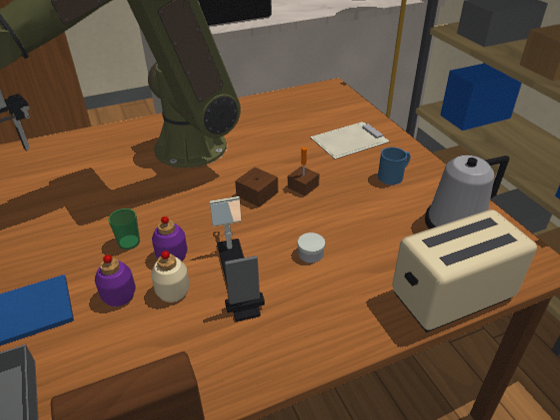

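View pics/top0.png

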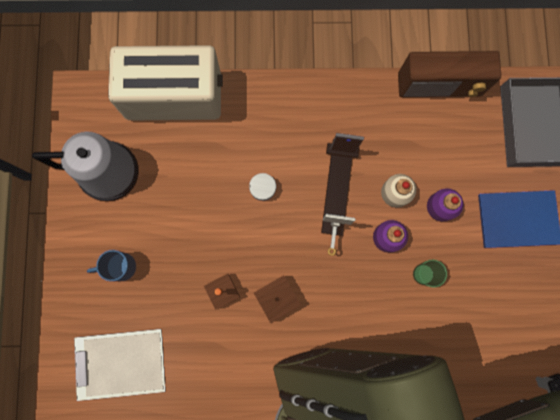

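View pics/wrist0.png

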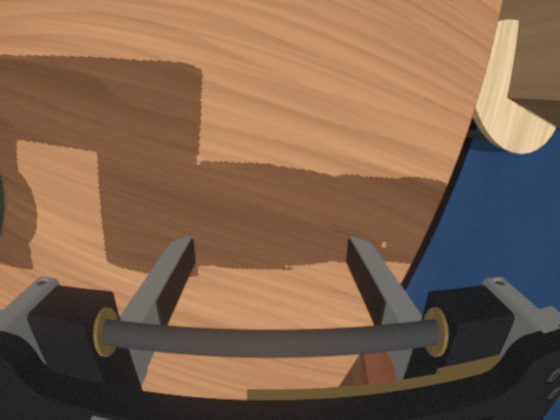

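Candidates: the rod is the only orange-handled item, scene (304,157) / top (218,291). It stands in the smaller block, top (223,291); the larger look-alike at top (280,299) has an empty hole. The jar is the cream one, scene (170,277) / top (400,190); the purple look-alikes are at top (391,236) and (445,204). The eyelet is at top (333,251). I'll check this choice in close crops.

Run:
```python
from h import *
for c in ['scene','top']:
    z=np.load(f'pics/{c}0.npz'); P=cloud(c,z['d'],z['wfc']); np.save(f'pics/{c}P.npy',P)
t=np.load('pics/top0.npz')['im'];s=np.load('pics/scene0.npz')['im']
a=cv2.resize(t[120:330,200:460],(780,630)[:1]+(600,),interpolation=cv2.INTER_CUBIC)
cv2.imwrite('pics/topc.png',cv2.resize(t[125:320,200:460],(800,600),interpolation=cv2.INTER_CUBIC)[:,:,::-1])
cv2.imwrite('pics/scenec.png',cv2.resize(s[130:325,90:350],(800,600),interpolation=cv2.INTER_CUBIC)[:,:,::-1])
P=np.load('pics/topP.npy');Q=np.load('pics/sceneP.npy')
for n,(u,v) in dict(rodtop=(217,291),hole_big=(277,299),eye=(333,251),mirrortop=(338,218),phone=(347,139),ball=(405,185),tin=(263,187)).items(): print(n,P[v,u].round(1))
# colour masks
def m(im,P,name,f):
    k=f(im.astype(int)); p=P[k]; print(name,k.sum(),p.mean(0).round(1),np.percentile(p,[5,95],axis=0).round(1).tolist())
for im,PP,n in((t,P,'top'),(s,Q,'scene')):
    hsv=cv2.cvtColor(im,cv2.COLOR_RGB2HSV)
    k=(hsv[...,0]<5)&(hsv[...,1]>190)&(hsv[...,2]>110)
    nn,l,st,ce=cv2.connectedComponentsWithStats(k.astype(np.uint8))
    for i in range(1,nn):
        if st[i,4]>8: print(n,'red',ce[i].round(1),st[i,4],PP[l==i].mean(0).round(1))
for cam in ['scene','top']:
    snap(cam,cam+'x.png')
    for l in ['rod','rod_grip','eyelet','lens','marker','mirror','jar','block','tumbler','tin']:
        print(cam,l,[(np.round(r['bbox']).tolist(),round(r['p'],2)) for r in manip.look_for(cam,l)][:4])
```

```text
rodtop [365.9 259.6 138.1]
hole_big [342.3 112.4   8.4]
eye [469.1 -41.9   2.6]
mirrortop [537.8 -37.1 168.1]
phone [742.2 -68.8 146.8]
ball [ 624.  -213.   135.9]
tin [640.4 146.5  44.8]
top red [405.4 184.7] 16 [ 609.6 -193.3  213.6]
top red [454.2 199.8] 16 [ 585.6 -336.6  131.6]
scene red [164.4 219. ] 29 [ 505.7 -188.1  126.8]
scene red [165.  253.9] 32 [ 634.6 -215.7  131.7]
scene red [107.3 257.7] 41 [ 582.4 -338.2  122. ]
scene rod [([296.0, 235.0, 325.0, 265.0], 0.63), ([300.0, 148.0, 305.0, 176.0], 0.54)]
scene rod_grip [([300.0, 146.0, 307.0, 175.0], 0.66), ([210.0, 196.0, 242.0, 239.0], 0.57)]
scene eyelet [([208.0, 199.0, 240.0, 237.0], 0.94)]
scene lens [([208.0, 194.0, 265.0, 322.0], 0.8)]
scene marker [([151.0, 251.0, 188.0, 303.0], 0.83), ([96.0, 252.0, 134.0, 304.0], 0.7), ([149.0, 216.0, 188.0, 260.0], 0.68), ([213.0, 199.0, 240.0, 238.0], 0.49)]
scene mirror [([210.0, 194.0, 243.0, 237.0], 0.68)]
scene jar [([155.0, 252.0, 188.0, 306.0], 0.83), ([151.0, 218.0, 186.0, 261.0], 0.78), ([95.0, 257.0, 135.0, 308.0], 0.59)]
scene block [([288.0, 167.0, 315.0, 197.0], 0.
[... 313 characters left out ...]
51)]
top eyelet [([325.0, 215.0, 357.0, 256.0], 0.75), ([382.0, 172.0, 418.0, 207.0], 0.16)]
top lens [([323.0, 134.0, 362.0, 251.0], 0.85), ([202.0, 275.0, 241.0, 310.0], 0.44)]
top marker [([371.0, 221.0, 411.0, 252.0], 0.88), ([429.0, 190.0, 464.0, 222.0], 0.84), ([380.0, 170.0, 417.0, 205.0], 0.57)]
top mirror [([326.0, 216.0, 358.0, 253.0], 0.86)]
top jar [([379.0, 176.0, 415.0, 207.0], 0.93), ([374.0, 223.0, 410.0, 254.0], 0.93), ([427.0, 189.0, 463.0, 221.0], 0.72)]
top block [([254.0, 273.0, 302.0, 323.0], 0.67), ([202.0, 277.0, 239.0, 310.0], 0.58)]
top tumbler [([414.0, 260.0, 443.0, 287.0], 0.81), ([379.0, 176.0, 415.0, 208.0], 0.54)]
top tin [([252.0, 171.0, 276.0, 204.0], 0.78)]
```

View pics/topc.png

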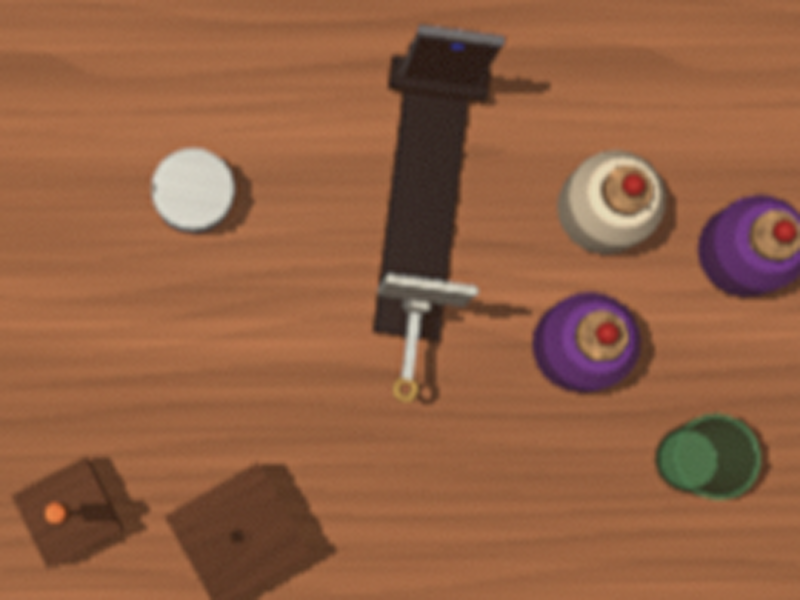

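View pics/scenec.png

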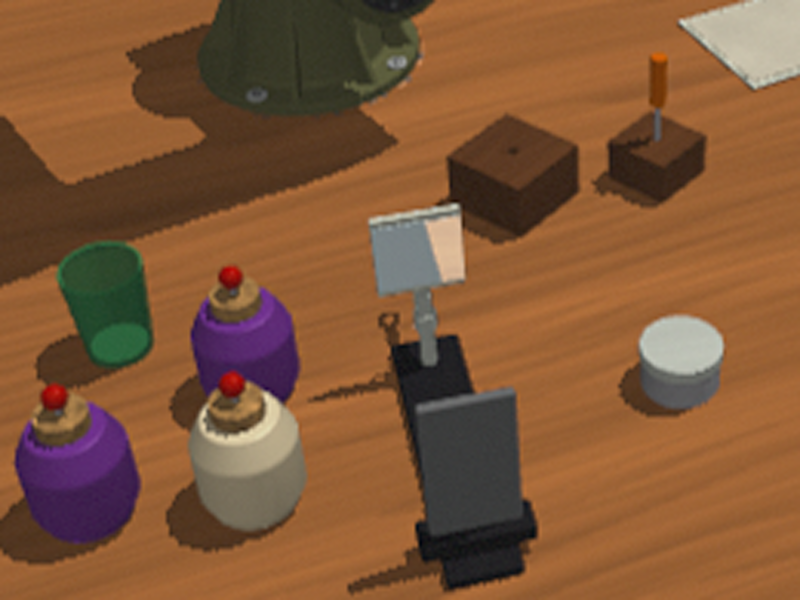

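The crops confirm the choice: the rod is in the smaller block with its handle top at top-crop (55,513), the eyelet is at (404,389), and the cream jar's ball is at (634,185). Next I'll triangulate from both cameras.

```bash
cat >> h.py <<'E'
def ray(cam,u,v,W=None):
    c=manip.calibration(cam); W=np.array(c['world_from_camera']) if W is None else W
    x=(u-c['cx'])/c['fx']; y=(v-c['cy'])/c['fy']
    if cam=='wrist':
        r=np.hypot(x,y); s=np.sin(r)/r if r>0 else 1; d=np.array([x*s,-y*s,-np.cos(r)])
    else: d=np.array([x,-y,-1.])
    return W[:3,3],W[:3,:3]@d
def atz(cam,u,v,z,W=None):
    o,d=ray(cam,u,v,W); return (o+d*(z-o[2])/d[2])
E
python3 - <<'E'
from h import *
T=lambda u,v:(200+(u+.5)*260/800-.5,125+(v+.5)*195/600-.5)
S=lambda u,v:(90+(u+.5)*260/800-.5,130+(v+.5)*195/600-.5)
for n,t,s,z in [('rodtop',(55,513),(659,57),140),('eyelet',(404,389),(388,320),60),('lens',(457,46),None,145),('ball',(634,185),(232,384),125),('mirtopmid',(428,289),(415,214),170),('eye shadow',(428,393),None,0)]:
    print(n,'top',atz('top',*T(*t),z).round(1), '' if s is None else atz('scene',*S(*s),z).round(1))
P=np.load('pics/topP.npy')
# bar direction: fit
k=(abs(P[...,2]-12)<6)&(P[...,0]>500)&(P[...,0]<760)&(abs(P[...,1]+50)<60)
p=P[k][:,:2].astype(np.float32); print(k.sum(),cv2.minAreaRect(p), cv2.fitLine(p,cv2.DIST_L2,0,.01,.01).ravel())
E
```

```text
rodtop top [364.9 258.1 140. ] [369.3 259.9 140. ]
eyelet top [465.  -29.8  60. ] [536.1 -70.9  60. ]
lens top [741.1 -72.1 145. ] 
ball top [ 626.7 -217.7  125. ] [ 629.1 -215.4  125. ]
mirtopmid top [536.1 -38.6 170. ] [544.8 -40.6 170. ]
eye shadow top [465.3 -57.8   0. ] 
1408 ((627.0054321289062, -43.62007141113281), (115.2882308959961, 239.77688598632812), 85.17304229736328) [ 9.8802209e-01 -1.5431246e-01  6.3287921e+02 -5.6132896e+01]
```

```bash
python3 -m inch '{"grip":[0.2,0.2,0.2,0.2,0.2,0.2,0.2,0.2,0.2],"travel":[[3,5,4],[6,10,6],[9,15,6],[12,20.5,6],[15,26,6],[18,31,6],[21,36,6],[24,41,6],[27,46,6]],"turn":[[0,0,8],[0,0,18],[0,0,28],[0,0,38],[0,0,48],[0,0,58],[0,0,68],[0,0,78],[0,0,86]]}' 30
```

```text
clock: 2.38
eef_pos: [444.7, -59.9, 265.8]
eef_rot: [3.141, 0.0, 1.828]
wrist_force: [0.8, -1.4, 0.5]
finger_gap: 56.4
```

```bash
python3 -m inch '{"grip":[0.2,0.2,0.2,0.2,0.2,0.2,0.2,0.2],"travel":[[-1,5.5,0],[-2,11,0],[-3.5,16.5,0],[-5,22,0],[-6.5,27,-1],[-7.9,31.8,-2],[-7.9,31.8,-2],[-7.9,31.8,-2]],"turn":[[0,0,8],[0,0,18],[0,0,28],[0,0,38],[0,0,48],[0,0,55],[0,0,55],[0,0,55]]}'
python3 - <<'E'
from h import *
print(manip.read_state()['eef_rot'])
snap('wrist','w1.png');
E
```

```text
clock: 3.38
eef_pos: [365.8, 257.8, 245.9]
eef_rot: [3.141, 0.001, 2.787]
wrist_force: [1.6, 0.2, -0.7]
finger_gap: 56.5
[3.14099018e+00 5.91008610e-04 2.78723347e+00]
```

View pics/w1.png

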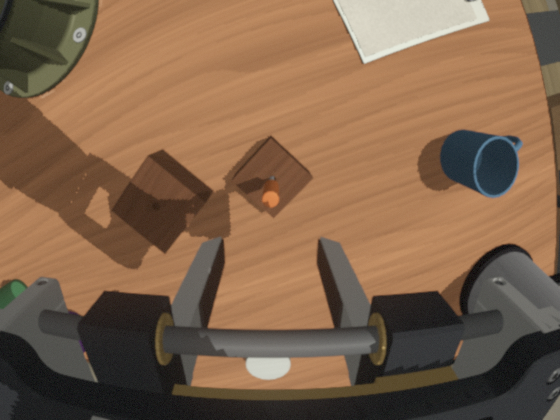

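The handle top is at (270,199), between the fingers, with the small block behind it.

Run:
```python
from h import *
z=np.load('pics/w1.npz')
print(atz('wrist',270.5,199,140,z['wfc']).round(1), atz('wrist',273,179,82,z['wfc']).round(1),z['d'][199,270])
im=z['im'][150:250,220:320]; cv2.imwrite('pics/w1c.png',cv2.resize(im,(600,600),interpolation=cv2.INTER_CUBIC)[:,:,::-1])
```

```text
[363.8 258.9 140. ] [359.3 263.5  82. ] 297.8138
```

View pics/w1c.png

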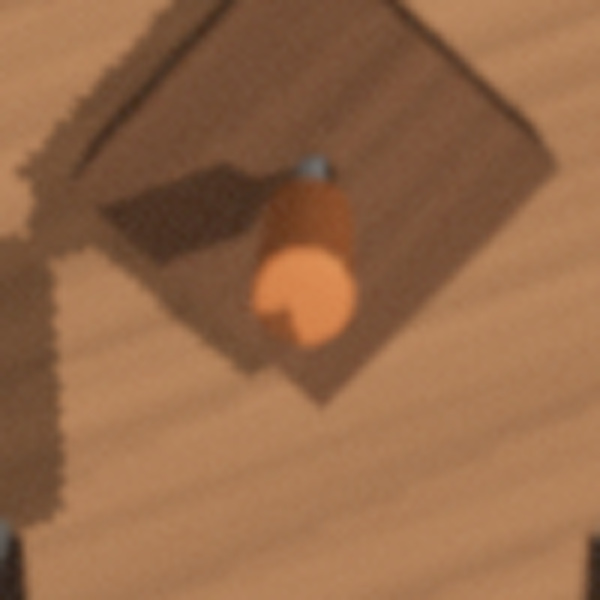

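```bash
python3 -m inch '{"grip":[0,-0.2,-0.2,-0.2,-0.2,-1,-1,-1,-1,-1],"travel":[[-0.1,0.1,-5],[-0.1,0.1,-10],[-0.1,0.1,-14],[-0.1,0.1,-15.2],[-0.1,0.1,-15.2],[-0.1,0.1,-15.2],[-0.1,0.1,-15.2],[-0.1,0.1,-15.2],[-0.1,0.1,-15.2],[-0.1,0.1,-15.2]],"turn":[[0,0,0],[0,0,0],[0,0,0],[0,0,0],[0,0,0],[0,0,0],[0,0,0],[0,0,0],[0,0,0],[0,0,0]]}' 30
```

```text
clock: 4.68
eef_pos: [365.4, 258.8, 94.5]
eef_rot: [3.14, 0.002, 2.786]
wrist_force: [1.6, 0.6, 5.4]
finger_gap: 15.6
```

```bash
python3 -m inch '{"grip":[-1,-1,-1,-1,-1,-1],"travel":[[0,0,0.5],[0,0,2],[0,0,4],[0,0,7],[0,0,10],[0,0,10]],"turn":[[0,0,0],[0,0,0],[0,0,0],[0,0,0],[0,0,0],[0,0,0]]}' 50
python3 - <<'E'
from h import *
snap('wrist','w2.png');snap('scene','s2.png')
E
```

```text
clock: 5.42
eef_pos: [365.9, 259.0, 196.8]
eef_rot: [3.137, 0.004, 2.786]
wrist_force: [-0.6, -0.6, -0.1]
finger_gap: 15.4
```

View pics/w2.png

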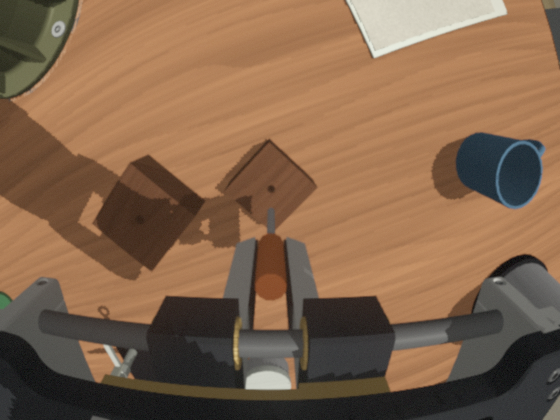

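View pics/s2.png

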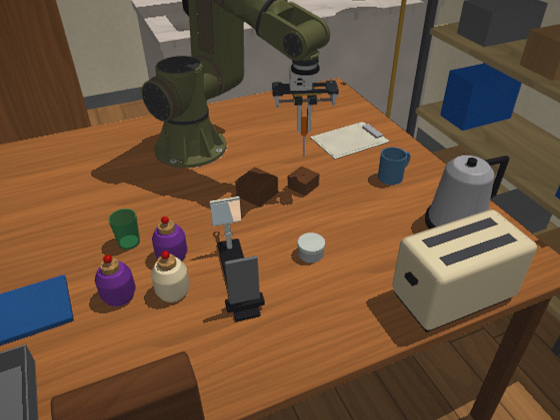

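The rod is out of the block: its shaft runs down to the tip near wrist (271,211), over the empty hole at (271,188).

Run:
```python
from h import *
z=np.load('pics/w2.npz')
im=z['im'][170:310,210:340]; cv2.imwrite('pics/w2c.png',cv2.resize(im,(557,600),interpolation=cv2.INTER_CUBIC)[:,:,::-1])
print(atz('wrist',271,211,112.3,z['wfc']).round(1))
```

```text
[367.2 259.2 112.3]
```

View pics/w2c.png

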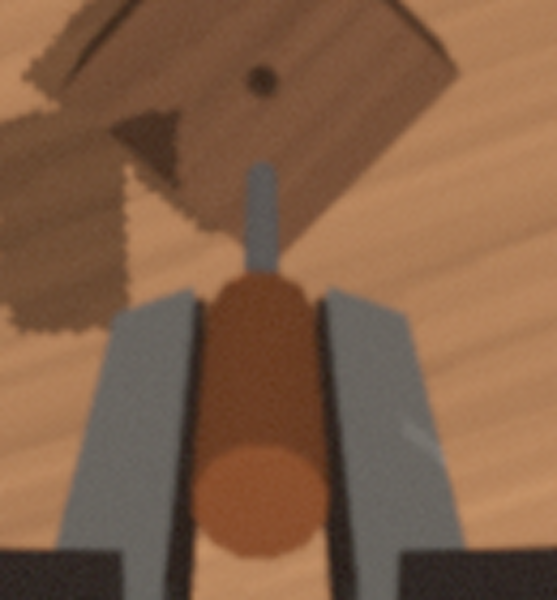

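```bash
python3 -m inch '{"grip":[-1,-1,-1,-1,-1,-1,-1,-1,-1],"travel":[[1.4,-4,0],[3,-9,0],[4.7,-14,0],[6.4,-19,0],[8.1,-24,0],[9.4,-27.6,-1],[9.8,-28.9,-2.5],[9.8,-28.9,-3],[9.8,-28.9,-3]],"turn":[[0,0,0],[0,0,0],[0,0,0],[0,0,0],[0,0,0],[0,0,0],[0,0,0],[0,0,0],[0,0,0]]}'
cat > look.py <<'E'
import sys
from h import *
n=sys.argv[1]; u0,u1,v0,v1=map(int,sys.argv[2:6])
st=manip.read_state(); im,d=snap('wrist',n+'.png')
print(st['eef_pos'].round(2),st['eef_rot'].round(4),st['wrist_force'].round(2),st['clock'])
cv2.imwrite(f'pics/{n}c.png',cv2.resize(im[v0:v1,u0:u1],None,fx=5,fy=5,interpolation=cv2.INTER_CUBIC)[:,:,::-1])
E
python3 look.py w3 200 350 140 250
```

```text
clock: 6.65
eef_pos: [462.5, -29.4, 163.8]
eef_rot: [3.14, -0.0, 2.787]
wrist_force: [0.7, 0.1, -0.1]
finger_gap: 15.4
[462.54 -29.4  163.76] [ 3.1403e+00 -1.0000e-04  2.7874e+00] [ 0.73  0.07 -0.07] 6.65
```

View pics/w3.png

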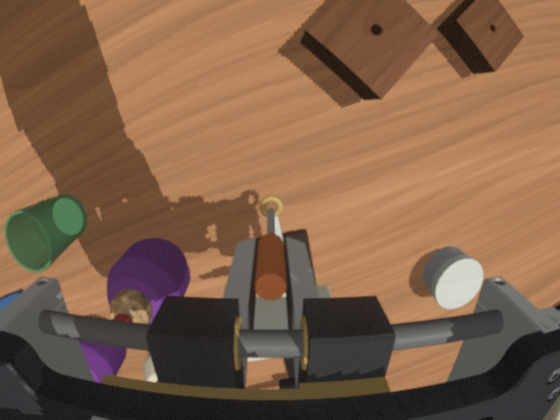

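View pics/w3c.png

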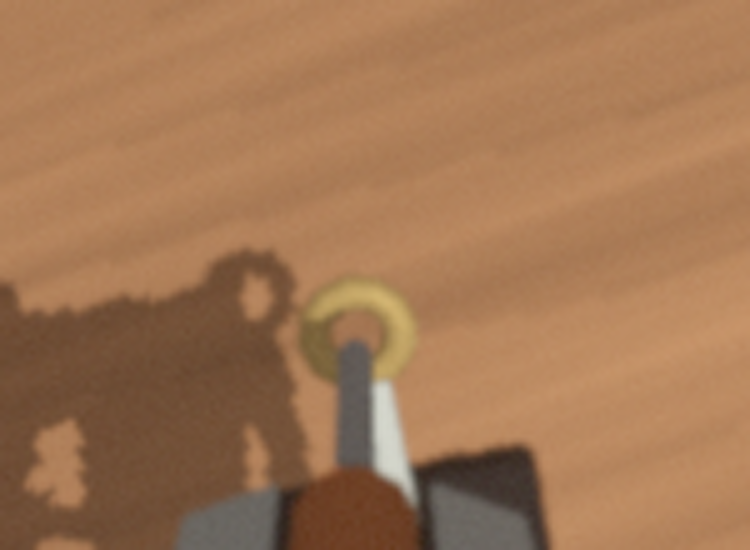

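The eyelet ring is centred at about (271,205) and the rod tip, just above it, at (271,208).

Run:
```python
from h import *
z=np.load('pics/w3.npz');W=z['wfc']
e=atz('wrist',271.2,205.4,60,W); 
for v in (208,209): print('tip',atz('wrist',270.8,v,79.3,W).round(2))
print('eye',e.round(2));
```

```text
tip [462.54 -28.42  79.3 ]
tip [463.38 -28.73  79.3 ]
eye [466.11 -29.31  60.  ]
```

```bash
python3 -m inch '{"grip":[-1,-1,-1],"travel":[[0.3,-0.1,0],[0.3,-0.1,-1.2],[0.3,-0.1,-1.2]],"turn":[[0,0,0],[0,0,0],[0,0,0]]}'
python3 look.py w4 200 350 140 250
```

```text
clock: 7.08
eef_pos: [465.3, -30.2, 151.2]
eef_rot: [3.141, -0.001, 2.788]
wrist_force: [-0.4, 0.8, -0.3]
finger_gap: 15.2
[465.27 -30.16 151.25] [ 3.1405e+00 -8.0000e-04  2.7880e+00] [-0.36  0.84 -0.33] 7.075
```

View pics/w4c.png

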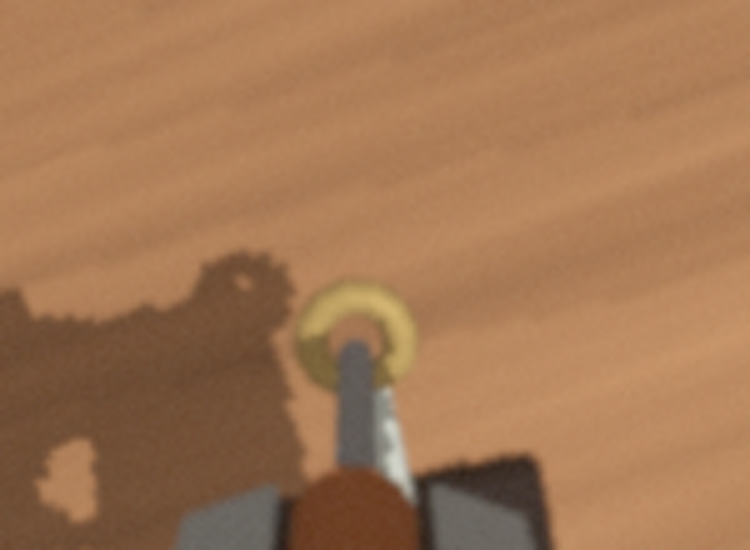

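Run:
```python
from h import *
W=np.load('pics/w4.npz')['wfc']
c=lambda u,v:(200+(u+.5)/5-.5,140+(v+.5)/5-.5)
print(atz('wrist',*c(357,336),60,W).round(2),atz('wrist',*c(355,346),66.7,W).round(2),atz('wrist',*c(355,350),66.7,W).round(2))
```

```text
[466.2  -29.44  60.  ] [465.79 -29.67  66.7 ] [466.46 -29.92  66.7 ]
```

```bash
python3 -m inch '{"grip":[-1,-1,-1,-1,-1],"travel":[[0,0,-0.7],[0,0,-1.4],[0,0,-2.2],[0,0,-3.2],[0,0,-3.2]],"turn":[[0,0,0],[0,0,0],[0,0,0],[0,0,0],[0,0,0]]}'
python3 look.py w5 200 350 140 250
```

```text
clock: 7.75
eef_pos: [465.1, -30.2, 118.9]
eef_rot: [3.141, -0.002, 2.788]
wrist_force: [-0.3, -0.1, -0.8]
finger_gap: 15.5
[465.06 -30.22 118.85] [ 3.1407e+00 -1.8000e-03  2.7878e+00] [-0.32 -0.05 -0.76] 7.75
```

View pics/w5c.png

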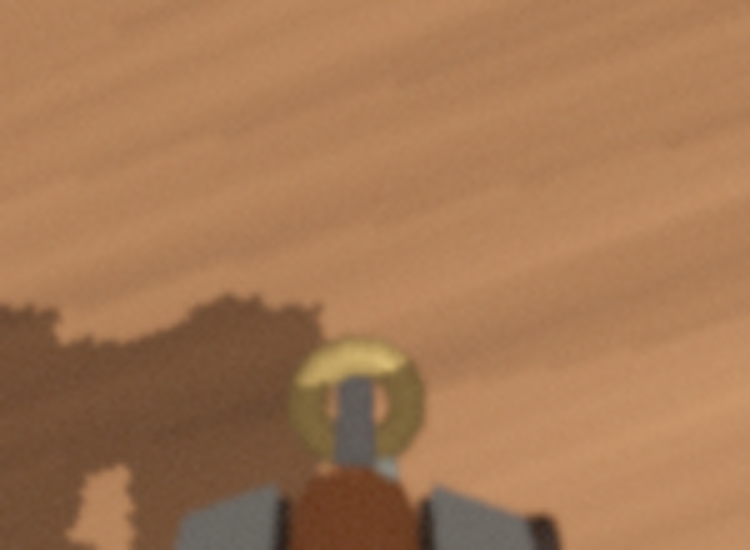

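The rod is through the eyelet: the near rim hides the lower shaft, and forces are about 0. Next I'll refine the ball position and the target angle.

Run:
```python
from h import *
from scipy.optimize import least_squares
t=np.load('pics/top0.npz')['im'].astype(float);s=np.load('pics/scene0.npz')['im'].astype(float)
def cen(im,u,v,r=6):
    w=im[v-r:v+r+1,u-r:u+r+1]; k=np.clip(w[...,0]-2.0*w[...,1]-20,0,60)
    yy,xx=np.mgrid[v-r:v+r+1,u-r:u+r+1]; return (xx*k).sum()/k.sum(),(yy*k).sum()/k.sum()
a=cen(t,405,185);b=cen(s,165,254);print(a,b)
print('ball top',atz('top',*a,125),'scene',atz('scene',*b,125))
E0=np.array([465.7,-29.6]);L=np.array([741.1,-72.1])
u=(L-E0)/np.linalg.norm(L-E0);A=E0+80*u
for M in (atz('top',*a,125),atz('scene',*b,125)):
    al=np.arctan2(*u[::-1]);be=np.arctan2(*(M[:2]-A)[::-1]);th=(be-al)/2
    ps=al+np.pi+th;ey=A+80*np.array([np.cos(ps),np.sin(ps)])
    print('A',A.round(1),np.degrees([al,be,th]).round(2),th.round(4),'eyelet',ey.round(1),'rod',(ey+2*np.array([np.sin(ps),-np.cos(ps)])).round(1))
```

```text
(np.float64(405.428), np.float64(184.5664)) (np.float64(164.83553937789543), np.float64(254.12442091330246))
ball top [ 627.26082759 -216.95373005  125.        ] scene [ 627.82403861 -215.5933096   125.        ]
A [544.8 -41.8] [ -8.77 -64.78 -28.  ] -0.4888 eyelet [480.7   6.1] rod [481.9   7.7]
A [544.8 -41.8] [ -8.77 -64.46 -27.84] -0.4859 eyelet [480.6   5.9] rod [481.7   7.5]
```

```bash
python3 -m inch '{"grip":[-1,-1,-1,-1,-1,-1,-1,-1],"travel":[[0.1,0.6,0],[0.2,1.2,0],[0.4,1.7,0],[0.6,2.1,0],[0.8,2.5,0],[1.0,2.95,0],[1.3,3.4,0],[1.3,3.4,0]],"turn":[[0,0,0],[0,0,0],[0,0,0],[0,0,0],[0,0,0],[0,0,0],[0,0,0],[0,0,0]]}'
python3 look.py w6 200 350 140 250
python3 - <<'E'
from h import *
snap('top','t6.png');im,_=snap('scene','s6.png')
t=np.load('pics/t6.npz')['im']
cv2.imwrite('pics/t6c.png',cv2.resize(t[125:320,200:460],(800,600),interpolation=cv2.INTER_CUBIC)[:,:,::-1])
cv2.imwrite('pics/s6c.png',cv2.resize(im[130:325,90:350],(800,600),interpolation=cv2.INTER_CUBIC)[:,:,::-1])
E
```

```text
clock: 8.8
eef_pos: [478.5, 4.0, 119.4]
eef_rot: [3.141, -0.001, 2.788]
wrist_force: [0.8, -1.2, -0.1]
finger_gap: 15.4
[478.53   3.98 119.39] [ 3.1406e+00 -9.0000e-04  2.7882e+00] [ 0.84 -1.2  -0.07] 8.8
```

View pics/w6.png

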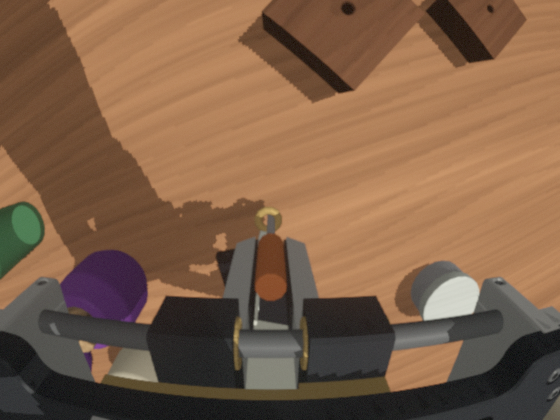

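View pics/w6c.png

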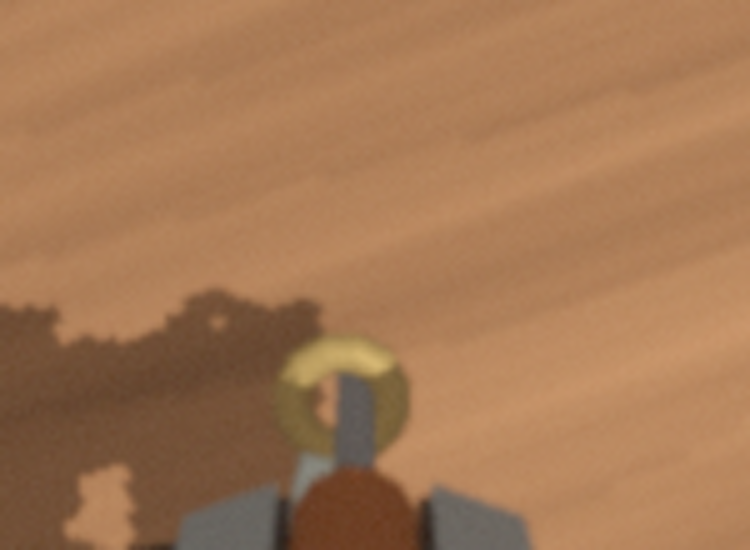

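View pics/t6c.png

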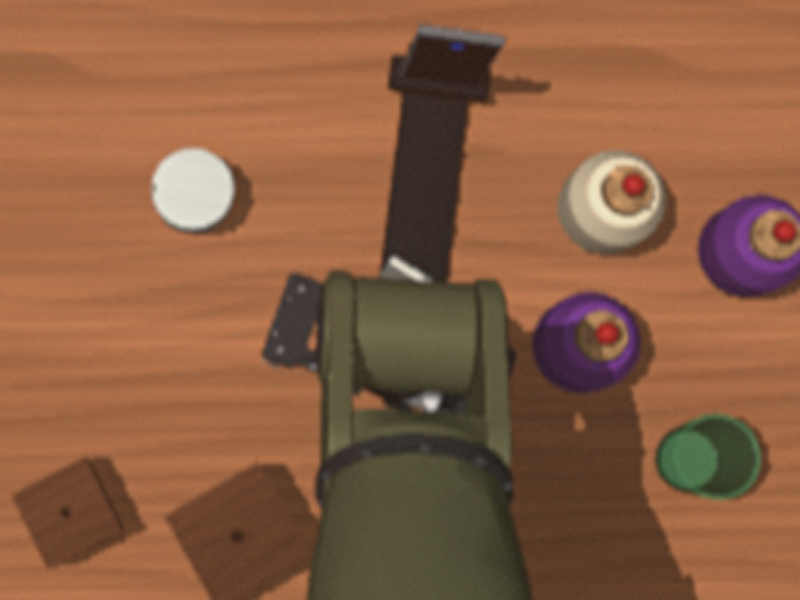

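View pics/s6c.png

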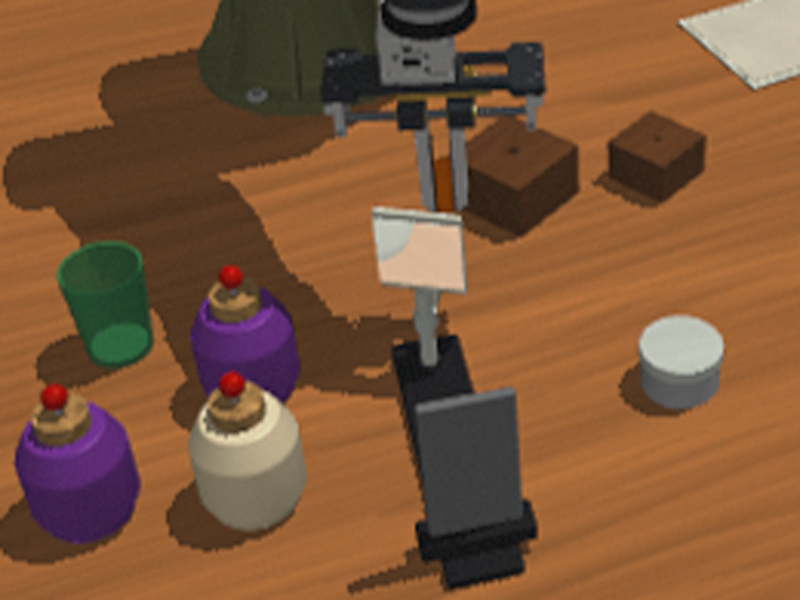

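```bash
cat > eye.py <<'E'
import sys
from h import *
A=np.array([544.8,-41.8])
c=lambda u,v:(200+(u+.5)/5-.5,140+(v+.5)/5-.5)
for n,u,v in [x.split(',') for x in sys.argv[1:]]:
    W=np.load(f'pics/{n}.npz')['wfc']; e=atz('wrist',*c(float(u),float(v)),60,W)[:2]; d=A-e
    print(n,e.round(1),'R',np.hypot(*d).round(1),'theta',(np.degrees(np.arctan2(d[1],d[0]))+8.77).round(2))
E
python3 eye.py w4,357,336 w5,358,400 w6,342.5,397
```

```text
w4 [466.2 -29.4] R 79.6 theta -0.17
w5 [466.4 -29.5] R 79.4 theta -0.17
w6 [478.1   2.5] R 80.1 theta -24.83
```

```bash
python3 -m inch '{"grip":[-1,-1,-1,-1,-1],"travel":[[0.13,0.18,0],[0.26,0.36,0],[0.26,0.36,0],[0.26,0.36,0],[0.26,0.36,0]],"turn":[[0,0,0],[0,0,0],[0,0,0],[0,0,0],[0,0,0]]}'
python3 look.py w7 200 350 140 250
```

```text
clock: 9.57
eef_pos: [480.9, 7.3, 119.4]
eef_rot: [3.141, -0.001, 2.788]
wrist_force: [0.8, -0.8, -0.3]
finger_gap: 15.1
[480.91   7.26 119.42] [ 3.1406e+00 -9.0000e-04  2.7877e+00] [ 0.81 -0.84 -0.26] 9.575
```

View pics/w7c.png

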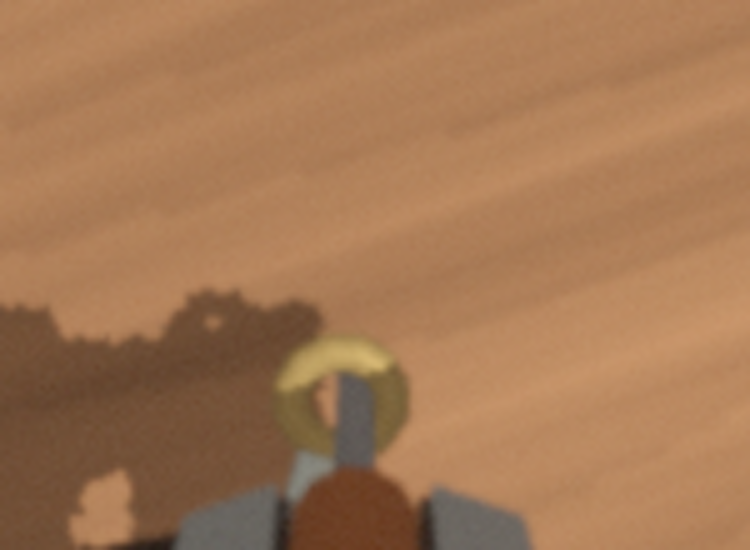

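```bash
python3 eye.py w6,342.5,397 w7,341.5,397
python3 - <<'E'
from h import *
for n in ['w4','w5','w6','w7']:
    z=np.load(f'pics/{n}.npz'); im=z['im'][180:240,240:300]; h=cv2.cvtColor(im,cv2.COLOR_RGB2HSV)
    k=((h[...,0]>18)&(h[...,0]<32)&(h[...,1]>95)).astype(np.uint8)
    c,_=cv2.findContours(k,cv2.RETR_EXTERNAL,cv2.CHAIN_APPROX_NONE); c=max(c,key=len)
    x,y,w,hh=cv2.boundingRect(c); (eu,ev),ax,an=cv2.fitEllipse(cv2.convexHull(c)); eu+=240;ev+=180
    e=atz('wrist',eu,ev,60,z['wfc'])[:2];d=np.array([544.8,-41.8])-e
    print(n,(x+240,y+180,w,hh),round(eu,2),round(ev,2),np.round(ax,1),e.round(1),np.hypot(*d).round(1),(np.degrees(np.arctan2(d[1],d[0]))+8.77).round(2))
snap('scene','s7.png')
for n in ['scene0','s6','s7']:
    z=np.load(f'pics/{n}.npz');P=cloud('scene',z['d'],z['wfc'])
    p=P[201:222,214:238].reshape(-1,3); p=p[(p[:,2]>95)&(p[:,2]<165)&(abs(p[:,0]-545)<60)]
    for _ in range(4):
        m=np.median(p,0) if _==0 else p.mean(0); u,s,v=np.linalg.svd(p-p.mean(0)); nn=v[2]*np.sign(v[2][0]); r=(p-p.mean(0))@nn; p=p[abs(r)<max(2.5*r.std(),.5)]
    print(n,len(p),nn.round(3),np.degrees(np.arctan2(nn[1],nn[0])).round(2),r.std().round(2),p.mean(0).round(1))
E
```

```text
w6 [478.1   2.5] R 80.1 theta -24.83
w7 [480.5   5.8] R 80.0 theta -27.75
w4 (260, 197, 23, 20) 271.1 207.09 [21.3 22.8] [466.5 -29.4] 79.3 -0.19
w5 (258, 208, 26, 23) 270.63 219.39 [23.4 25.2] [466.1 -29.8] 79.7 0.12
w6 (256, 207, 25, 24) 267.77 218.77 [24.  25.6] [477.8   2.4] 80.2 -24.62
w7 (255, 207, 26, 24) 267.57 218.86 [23.7 25.5] [480.3   5.6] 80.0 -27.55
scene0 476 [ 0.988 -0.152  0.006] -8.73 1.84 [547.6 -41.5 133.5]
s6 480 [ 0.829 -0.56   0.006] -34.04 1.93 [546.9 -42.2 133.2]
s7 469 [ 0.811 -0.585  0.   ] -35.81 1.65 [547.1 -42.4 132.9]
```

```bash
python3 -m inch '{"grip":[-1,-1,-1,-1,-1,-1],"travel":[[0.05,0.06,0],[0.05,0.06,0],[0.05,0.06,0],[0.05,0.06,0],[0.05,0.06,0],[0.05,0.06,0]],"turn":[[0,0,0],[0,0,0],[0,0,0],[0,0,0],[0,0,0],[0,0,0]]}'
python3 look.py w8 200 350 140 250
python3 - <<'E'
from h import *
im,_=snap('scene','s8.png'); snap('top','t8.png')
cv2.imwrite('pics/s8c.png',cv2.resize(im[130:325,90:350],(800,600),interpolation=cv2.INTER_CUBIC)[:,:,::-1])
z=np.load('pics/w8.npz'); i=z['im'][180:240,240:300]; h=cv2.cvtColor(i,cv2.COLOR_RGB2HSV)
k=((h[...,0]>18)&(h[...,0]<32)&(h[...,1]>95)).astype(np.uint8)
c,_=cv2.findContours(k,cv2.RETR_EXTERNAL,cv2.CHAIN_APPROX_NONE); c=max(c,key=len)
(eu,ev),ax,an=cv2.fitEllipse(cv2.convexHull(c)); e=atz('wrist',eu+240,ev+180,60,z['wfc'])[:2];d=np.array([544.8,-41.8])-e
print(e.round(1),np.hypot(*d).round(1),(np.degrees(np.arctan2(d[1],d[0]))+8.77).round(2))
# plane delta, and differences of bystanders
for n in ['scene0','s7','s8']:
    z=np.load(f'pics/{n}.npz');P=cloud('scene',z['d'],z['wfc'])
    p=P[201:222,214:238].reshape(-1,3); p=p[(p[:,2]>95)&(p[:,2]<165)&(abs(p[:,0]-545)<60)]
    for _ in range(4):
        u,s,v=np.linalg.svd(p-p.mean(0)); nn=v[2]*np.sign(v[2][0]); r=(p-p.mean(0))@nn; p=p[abs(r)<max(2.5*r.std(),.5)]
    print(n,np.degrees(np.arctan2(nn[1],nn[0])).round(2))
E
```

```text
clock: 10.42
eef_pos: [481.4, 7.9, 119.4]
eef_rot: [3.141, -0.001, 2.788]
wrist_force: [0.4, -2.2, 0.2]
finger_gap: 15.3
[481.4    7.85 119.41] [ 3.1406e+00 -1.0000e-03  2.7877e+00] [ 0.42 -2.21  0.16] 10.425
[480.6   6.3] 80.2 -28.08
scene0 -8.73
s7 -35.81
s8 -36.37
```

View pics/s8c.png

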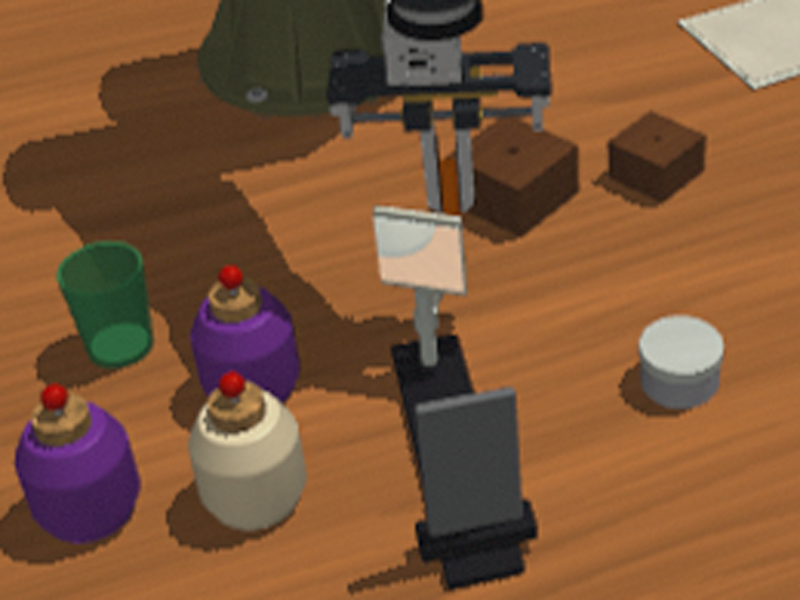

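View pics/w8c.png

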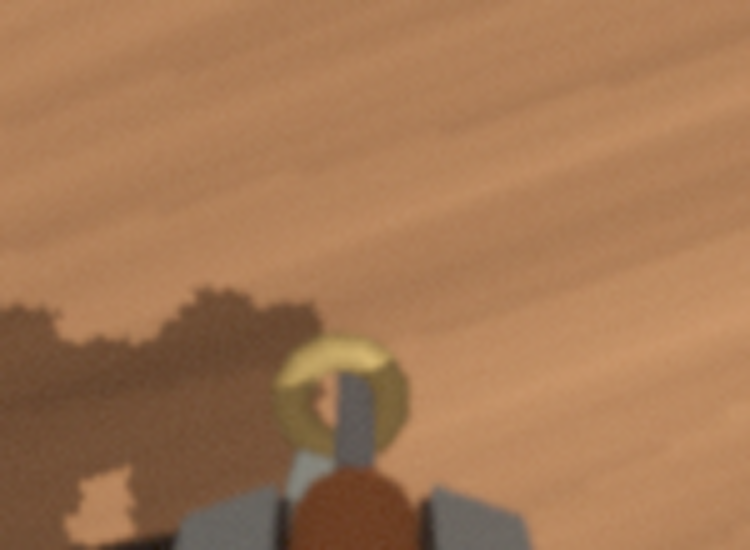

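```bash
python3 -c "
from cell import manip
print(manip.sign_off(), manip.read_state()['clock'])"
```

```text
the job is handed in; nothing more can be done
the job is handed in; nothing more can be done
```

I pulled the rod from the small block and lowered its tip through the eyelet. I then swung the mirror about 28° clockwise (seen from above) and handed the job in at about 10.5 s, still gripping the rod.

- **Angle:** the target was −27.8 to −28.0°, worked out from the ball as two cameras saw it. The last wrist picture puts the eyelet at −28.1°, and a plane fitted to the glass gives −27.6°. These agree to about half a degree, which is within the noise. I could not check through the phone's own view.
- **Rod:** the last wrist picture shows it through the ring. From the gripper height, its tip is about 35 mm above the desk.
- **Forces:** the wrist force was about 2 N at the end, and the highest reading I saw was about 6 N, while gripping the rod.
- **Other things on the desk:** in the last scene picture, the jar, phone rig, tin, tumbler and look-alikes are where they started. I did not check the mug in the final pictures.

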